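# Dock the sampler carriage against its end stop

### The job

Dock the vial carriage of the sampler: press the locking button on its tail down with the fingertips and, keeping it held down, push the carriage along its rail until it is fully against the end stop under the sampling head; then let go of the button so that the lock comes on again. Do not lift or tip any vial, and leave the things standing beside the rail where they are.

Things in the scene. Friction and masses are not known exactly. Their poses are not given: they have to be found in the camera images.
- rail: Grey rail plate with two steel bars, 130 mm wide (x), 440 mm long (y from -240 to +200 mm), 24 mm high, fixed on the bench. Origin in the bench plane at x = 0; its +y axis points along the rail towards the end stop (the way the carriage must go). All other frames of the rail, carriage and stop share these axes.
- button_top (a point): Centre of the top face of the locking button, on the carriage's tail: a flat black rectangle 44 mm across the rail (x), 32 mm along it (y), 54 mm above the bench when up; moves down with the button. Nothing higher surrounds it except the push wall, whose face is 20 mm ahead (+y) of this point; the deck around lies 17 mm lower than the button's top when up.
- lock_button (a joint): How far the locking button is pressed down, m: 0 up (locked), 0.008 at the bottom. Sprung: 2.5 N starts it, 5.7 N at the bottom. While it is less than 3 mm down a tooth under it catches in a notch, so that the carriage cannot leave its parking place nor enter its place at the end stop (it would catch about 13 mm short; about 2 mm of play when locked); hold it 4 mm or more down (about 4.1 N) all the way. Let go at the stop, it springs up and locks the carriage there.
- push_wall (a point): Centre of the exposed face, looking to -y, of the upright aluminium wall between button and rack: 116 mm wide across the rail, its top 79 mm above the bench (25 mm above the raised button, this point is 12 mm below the wall's top). A fingertip pressing the button can push this wall towards +y.
- carriage (a joint): Distance the carriage has moved towards the stop since the start, m (0 at the start). Carriage: 0.6 kg aluminium sledge, 120 mm wide, 142 mm long, with a white rack of six holes (rack top 69 mm above the bench, vial caps 91 mm). Unlocked it slides with about 2 N of friction and does not spring back. It stops at the end stop after 90 to 200 mm.
- carriage_front (a point): Centre of the carriage's front (leading, +y) face, 52 mm above the bench, 96 mm ahead (+y) of the push wall's face and 116 mm ahead of the button's centre.
- stop_face (a point): Centre of the end stop's face that the carriage's front must meet, 52 mm above the bench. The stop is a dark steel block 116 mm wide and 46 mm high clamped on the rail, carrying a white sampling head on a column 207 mm high, which overhangs this face by 28 mm towards -y with a thin needle, 143 mm above the bench.
- vial_a_mid (a point): A loose vial (23 mm diameter, 46 mm tall, white cap, 30 g) standing in the carriage's rack, about 24 mm deep; the point is its centre. Rides along; never taken out
- vial_b_mid (a point): A loose vial (23 mm diameter, 46 mm tall, white cap, 30 g) standing in the carriage's rack, about 24 mm deep; the point is its centre. Rides along; never taken out
- vial_c_mid (a point): A loose vial (23 mm diameter, 46 mm tall, white cap, 30 g) standing in the carriage's rack, about 24 mm deep; the point is its centre. Rides along; never taken out
- reagent_mid (a point): Centre of an amber glass bottle, 64 mm diameter, 140 mm tall, standing on the bench beyond the rail. Bystander.
- beaker_mid (a point): Centre of a glass beaker, 70 mm diameter, 90 mm tall, standing on the bench beyond the rail. Bystander.
- tip_box_mid (a point): Centre of a pipette-tip box, 77 x 112 mm, 58 mm high, on the bench on the robot's side of the rail. Bystander.
- spare_vial_mid (a point): Centre of a vial like those in the rack, standing on the bench on the robot's side of the rail. Bystander.

How it is judged:
By the outcome, as a careful person would: the job done as asked, in the order asked, and still so for the second after the job is handed in, with the robot touching nothing.
It also fails if it takes over 38 s, if anything falls off the work surface, if the arm or the gripper's body presses on something with over 40 N, if the wrist force passes 120 N, or if a joint passes its speed limit or range.

### The arm

A 6-joint arm with a two-finger parallel gripper is mounted at the origin on the work surface. World frame = base frame: x ahead of the robot, y to its left, z up, the work surface at z = 0. Lengths are in m, angles in rad, forces in N, time in s.
With the tool pointing down it reaches from about 0.35 to 0.975 m from the base axis. Payload 4.9 kg.
Tool frame: the origin (TCP) lies midway between the tips of the shut fingers; the grasp point (between the pads) lies 19 mm behind it; z points along the fingers, y is the line along which they close (so a half turn about z gives the same grasp; the last joint's range is limited). The gripper opens to 85 mm and grips with 20 to 120 N. Pads are 22 mm wide; open, the fingers measure 114 mm over their backs; the gripper's body (76 mm by 85 mm) begins 54 mm behind the grasp point. The pads swing forward as they close: fully open they stand 13 mm farther back than shut.
Start: joints at [-1.443, 0.053, 1.613, -0, 1.476, -0.119], TCP at [0.153, -0.606, 0.231] pointing down, gripper open.
Joint ranges: [-3.01, 3.01], [-1.01, 2.22], [0.06, 2.58], [-1.02, 4.17], [0.09, 2.62], [-3.14, 3.14]. Speed limits (rad/s): [2.57, 2.57, 3.14, 3.14, 3.14, 3.14].

### API

Orientations are given as a rotation vector (axis times angle).
In Python, from station import ctrl gives the robot as it stands.
- The arm moves only by the shell command python3 -m handwheel 'ROWS' [FORCE]. ROWS is JSON, a list of rows, each an object with "gripper": the gripper command: -1 is fully open, 1 is shut, values between are in proportion; "offset": the shift along the tool's x, y, z in mm, a list of three; "rotation": the turn, a rotation vector about the tool's x, y, z in rad, a list of three. A call has exactly 8 rows; each row is the pose to reach, as a shift and turn from the pose commanded when the call began, along the tool's axes at that moment; what a row does not reach only later rows make up. A row lasts 1/8 s, in which the tool goes at most 62.5 mm and 10.7 degrees, less where a joint would pass 70% of its speed; a pose out of reach is approached as far as the arm can. A call with a gripper value outside its range is refused whole. The fingers move at their own pace and stop on an object; FORCE is the grip in N (left out, the last holds). Time passes only in rows, so rows that repeat a pose let the fingers close, or fill a call up. It gives the time, the measured TCP pose, the force, the opening and the grip force at its end, in the units of the state.
- ctrl.get_obs(): the state, without advancing time (a new reading comes with each control period).
- ctrl.get_image(name): name is "scene" or "top" or "wrist"; returns a dict with "image" (400x640x3 uint8, red, green, blue), "fovy" (degrees; the focal length in pixels is half the picture's height over the tangent of half this angle, whatever the lens; pixels are square), "cx", "cy" (the principal point, pixels), "xyz" and "attitude" of the camera in the world. Camera axes: x right, y up, looking along -z (the intrinsics and any distortion apply to the point x, -y, -z); pixel columns grow to the right and rows downward; lengths in m; the calibration is good to about 2 mm. A picture is of the moment at which its call begins. There is no depth.
- ctrl.finish_job(): hands the job in; it is judged then, once.
The state is a dict: "t": time; "q": joint angles; "dq": joint speeds; "effort": joint torques, N m; "tool_pos": TCP position; "tool_rot": TCP orientation; "contact_force": force on the tool from outside, world axes, zero at the start; "wrist_torque": the same for the moment, N m; "opening": finger opening in m; "grip_force": force on a finger pad.
Only numpy, scipy, OpenCV 4.12 (cv2) and the standard library are available. Lean on these libraries where they do the work, as an engineer would, in place of code of your own. Each camera call takes 0.05 s, during which the arm holds its last target. There are 200 camera calls.

## Working session

There is one attempt and no reset: what is moved stays moved. The work goes in short steps, Python scripts to look and compute and a shell command to move; the robot and the scene stay as the last step left them, time stands still between calls to the robot, and variables do not carry over. Pictures are saved under pics/ and viewed, at most 10 in all, crops included, and the job is handed in when it is done.

```bash
mkdir -p pics
cat > h.py <<'E'
import numpy as np, cv2
from station import ctrl
from scipy.spatial.transform import Rotation as R
def grab(n,fn):
    d=ctrl.get_image(n); cv2.imwrite('pics/'+fn,d['image'][:,:,::-1]); np.save('pics/'+fn+'.npy',d,allow_pickle=True); return d
E
python3 - <<'E'
from h import *
for n in('scene','top'):
    d=grab(n,n+'1.png'); print({k:v for k,v in d.items() if k!='image'})
print(ctrl.get_obs())
E
```

```text
{'fovy': 43.57485787691624, 'cx': 322.8201541392652, 'cy': 201.26741024401966, 'xyz': array([1.14400862, 0.40855621, 0.48303042]), 'attitude': array([0.55389158, 1.067836  , 1.91959526])}
{'fovy': 55.42239724718233, 'cx': 323.4247771946233, 'cy': 197.86605727391333, 'xyz': array([0.52319447, 0.04338121, 0.73818124]), 'attitude': array([ 0.0858357 , -0.07721149, -1.56151054])}
{'t': 0.1, 'q': array([-1.44300051e+00,  5.32796194e-02,  1.61412492e+00,  1.35783092e-05,
        1.47603248e+00, -1.19014009e-01]), 'dq': array([-0.00022694, -0.00089885, -0.00215647,  0.00080106, -0.00086395,
        0.0001069 ]), 'effort': array([-1.56442275e-03, -3.94906569e+01, -3.71362317e+01, -2.36736978e-04,
        3.98070508e-03, -2.09399751e-06]), 'tool_pos': array([ 0.15261877, -0.60550398,  0.23021191]), 'tool_rot': array([-3.11587157e+00, -3.86475666e-01, -8.50510304e-06]), 'contact_force': array([ 0.22814092,  0.54386138, -0.709717  ]), 'wrist_torque': array([ 0.00510334,  0.08081994, -0.01561252]), 'grip_force': 0.0, 'opening': 0.08550476040506162}
```

View pics/scene1.png

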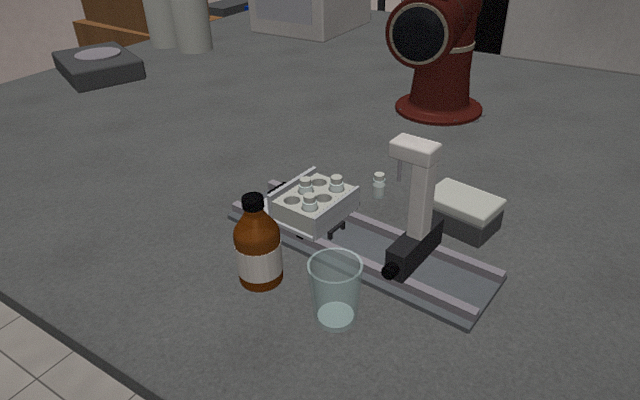

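View pics/top1.png

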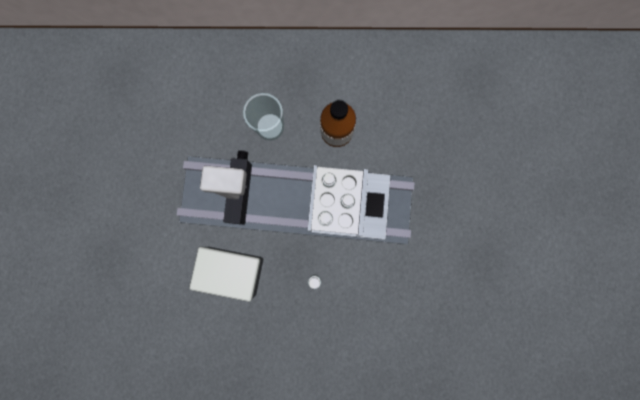

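The top view shows the button at about (375,205), the wall on its left at about (364,203), the stop face at about x=246 px, and the rail running left. The beaker and bottle are above the rail in the picture, with the tip box and spare vial below. Next I measure these.

```bash
cat >> h.py <<'E'
def ray(d,u,v,z):
    h=d['image'].shape[0]; f=h/2/np.tan(np.radians(d['fovy'])/2)
    r=R.from_rotvec(d['attitude']).apply([(u-d['cx'])/f,-(v-d['cy'])/f,-1])
    return d['xyz']+r*(z-d['xyz'][2])/r[2]
E
python3 - <<'E'
from h import *
np.set_printoptions(precision=4,suppress=True)
d=np.load('pics/top1.png.npy',allow_pickle=True).item(); im=d['image']
g=im.max(axis=2)
m=np.zeros_like(g); m[185:225,362:390]=(g[185:225,362:390]<45)*255
c=max(cv2.findContours(m,0,1)[0],key=cv2.contourArea); r=cv2.minAreaRect(c); print(r)
b=ray(d,*r[0],.054); print('button',b)
for p in cv2.boxPoints(r): print(ray(d,*p,.054))
for n,u,v,z in [('railR1',414,181,.012),('railR2',411,241,.012),('railL1',184,162,.012),('railL2',178,216,.012),('stop',248,188,.046),('stop2',244,222,.046),('front',313,168,.069),('front2',310,232,.069),('wallTop1',367,170,.079),('wallTop2',361,238,.079)]:
    print(n,ray(d,u,v,z))
cv2.imwrite('pics/topc.png',cv2.resize(im[140:260,165:425,::-1],None,fx=3,fy=3,interpolation=cv2.INTER_CUBIC))
E
```

```text
((374.5, 204.5), (21.0, 15.0), 90.0)
button [ 0.5832 -0.0447  0.054 ]
[ 0.6022 -0.0313  0.054 ]
[ 0.6024 -0.0584  0.054 ]
[ 0.5644 -0.0581  0.054 ]
[ 0.5642 -0.0311  0.054 ]
railR1 [ 0.6328 -0.1263  0.012 ]
railR2 [ 0.5181 -0.1188  0.012 ]
railL1 [0.6669 0.3188 0.012 ]
railL2 [0.562  0.3254 0.012 ]
stop [0.6125 0.186  0.046 ]
stop2 [0.5502 0.1915 0.046 ]
front [0.6463 0.0663 0.069 ]
front2 [0.5327 0.0704 0.069 ]
wallTop1 [ 0.6416 -0.0287  0.079 ]
wallTop2 [ 0.523  -0.0179  0.079 ]
```

View pics/topc.png

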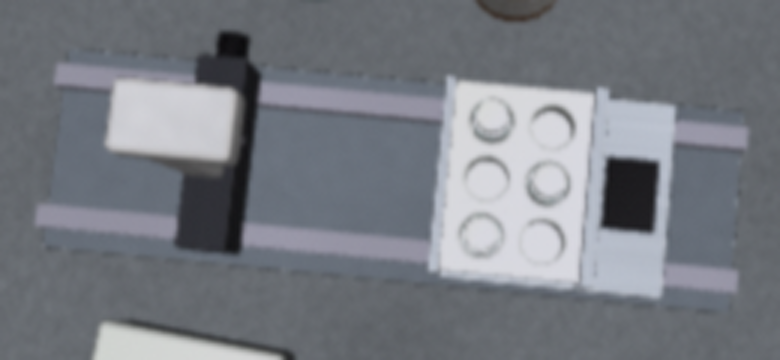

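The crop gives a rail yaw of about 5.1° from world +y towards +x, the button at (0.583,-0.045) and the stop about 120 mm ahead of the carriage. I'll put the tool's x axis along the rail, so the fingers sit side by side across it, and travel with the gripper shut.

```bash
python3 -m handwheel '[{"gripper":1,"offset":[15,-12,0],"rotation":[0,0,-0.04]},{"gripper":1,"offset":[50,-40,0],"rotation":[0,0,-0.12]},{"gripper":1,"offset":[90,-71,0],"rotation":[0,0,-0.22]},{"gripper":1,"offset":[130,-103,0],"rotation":[0,0,-0.32]},{"gripper":1,"offset":[172,-136,0],"rotation":[0,0,-0.42]},{"gripper":1,"offset":[214,-169,0],"rotation":[0,0,-0.52]},{"gripper":1,"offset":[252,-199,0],"rotation":[0,0,-0.59]},{"gripper":1,"offset":[277,-219,0],"rotation":[0,0,-0.62]}]' 40
cat >> h.py <<'E'
ax=np.array([np.sin(np.radians(5.1)),np.cos(np.radians(5.1)),0])
def go(target):
    o=ctrl.get_obs(); T=R.from_rotvec(o['tool_rot']); W=np.c_[ax,np.cross([0,0,-1],ax),[0,0,-1]]
    print('off mm',T.inv().apply(np.array(target)-o['tool_pos'])*1e3,'rot',(T.inv()*R.from_matrix(W)).as_rotvec(),'F',o['contact_force'])
E
python3 -c "
from h import *
go([.583,-.045,.16])"
```

```text
t: 1.1
tool_pos: [0.3688, -0.323, 0.2311]
tool_rot: [-2.848, -1.326, -0.001]
contact_force: [0.2, -0.4, -0.5]
opening: 0.0001
grip_force: 0.0
off mm [350.60859726 -15.03985706  71.29851282] rot [ 1.27953424e-04 -5.54463490e-04 -6.10208675e-01] F [ 0.19893032 -0.38610064 -0.4890747 ]
```

```bash
python3 -m handwheel '[{"gripper":1,"offset":[30,0,0],"rotation":[0,0,-0.06]},{"gripper":1,"offset":[80,-3,0],"rotation":[0,0,-0.16]},{"gripper":1,"offset":[135,-6,10],"rotation":[0,0,-0.26]},{"gripper":1,"offset":[190,-8,20],"rotation":[0,0,-0.36]},{"gripper":1,"offset":[245,-10,35],"rotation":[0,0,-0.46]},{"gripper":1,"offset":[295,-13,50],"rotation":[0,0,-0.55]},{"gripper":1,"offset":[335,-15,65],"rotation":[0,0,-0.6]},{"gripper":1,"offset":[350,-15,71],"rotation":[0,0,-0.61]}]'
python3 - <<'E'
from h import *
go([.583,-.045,.16])
for n in('wrist','top'):
    d=grab(n,n+'2.png')
    if n=='wrist': print({k:v for k,v in d.items() if k!='image'})
E
```

```text
t: 2.1
tool_pos: [0.5825, -0.0468, 0.1589]
tool_rot: [-2.317, -2.118, 0.002]
contact_force: [0.4, -0.4, 0.1]
opening: -0.0001
grip_force: 0.0
off mm [ 1.81350832  0.36227259 -1.11406015] rot [-0.00240744 -0.00050517 -0.0007859 ] F [ 0.42234072 -0.41348894  0.10621551]
{'fovy': 59.017608182440206, 'cx': 326.15098018442905, 'cy': 197.25373700332594, 'xyz': array([0.58938745, 0.0270684 , 0.3016961 ]), 'attitude': array([-0.29338036,  0.01535485, -0.08869137])}
```

View pics/wrist2.png

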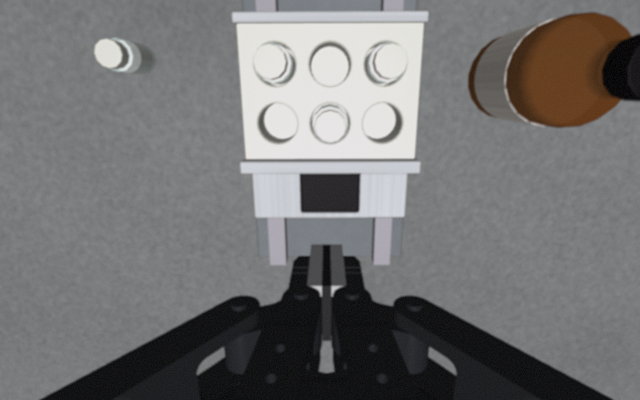

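The wrist view shows the button at about (330,193) and the wall just ahead of it. The camera sits about 74 mm ahead of the TCP, so it could meet the sampling head. I'll tilt the tool back 15° (top towards -y) to clear it. First I refine the button position.

Run:
```python
from h import *
np.set_printoptions(precision=4,suppress=True)
d=np.load('pics/wrist2.png.npy',allow_pickle=True).item(); im=d['image'];g=im.max(axis=2)
m=np.zeros_like(g); m[165:216,285:375]=(g[165:216,285:375]<50)*255
c=max(cv2.findContours(m,0,1)[0],key=cv2.contourArea); r=cv2.boundingRect(c); print(r)
x,y,w,h=r
for u,v in [(x,y),(x+w,y),(x,y+h),(x+w,y+h),(x+w/2,y+h/2)]: print(ray(d,u,v,.054))
a,b=ray(d,237,20,.069),ray(d,424,20,.069)
print('yaw',np.degrees(np.arctan2(-(b-a)[1],(b-a)[0])))
go([.583,-.045,.16])
```

```text
(301, 175, 58, 36)
[ 0.5656 -0.0292  0.054 ]
[ 0.6071 -0.033   0.054 ]
[ 0.5626 -0.0564  0.054 ]
[ 0.6054 -0.0603  0.054 ]
[ 0.5852 -0.0445  0.054 ]
yaw 5.159058560829148
off mm [ 3.1507  0.3081 -0.655 ] rot [-0.002  -0.0002 -0.0025] F [-0.8667  0.6576 -0.0935]
```

```bash
python3 -c "
from h import *
go([.5843,-.040,.075])"
```

```text
off mm [ 8.23498615  1.31669067 84.34398828] rot [-0.00201328 -0.0001623  -0.00254279] F [-0.86668139  0.65760214 -0.09352933]
```

```bash
python3 -m handwheel '[{"gripper":1,"offset":[0,0,5],"rotation":[0,0.06,0]},{"gripper":1,"offset":[0,0,15],"rotation":[0,0.14,0]},{"gripper":1,"offset":[2,0,30],"rotation":[0,0.22,0]},{"gripper":1,"offset":[4,1,48],"rotation":[0,0.26,0]},{"gripper":1,"offset":[6,1,64],"rotation":[0,0.26,0]},{"gripper":1,"offset":[8,1,76],"rotation":[0,0.26,0]},{"gripper":1,"offset":[8,1,84],"rotation":[0,0.26,0]},{"gripper":1,"offset":[8,1,84],"rotation":[0,0.26,0]}]'
python3 - <<'E'
from h import *
go([.5843,-.040,.060]); a=grab('scene','s3.png')['image']; b=grab('wrist','w3.png')['image']
c=cv2.resize(a[120:300,180:500],(640,360)); cv2.imwrite('pics/c3.png',c[:,:,::-1])
E
```

```text
t: 3.2
tool_pos: [0.5843, -0.0413, 0.0758]
tool_rot: [-2.183, -1.988, -0.284]
contact_force: [-0.0, 0.6, -0.7]
opening: -0.0002
grip_force: 0.0
off mm [-2.85514173 -0.11778538 15.61803366] rot [-0.00033872 -0.25997908 -0.00445741] F [-0.01498393  0.60625138 -0.71288179]
```

View pics/c3.png

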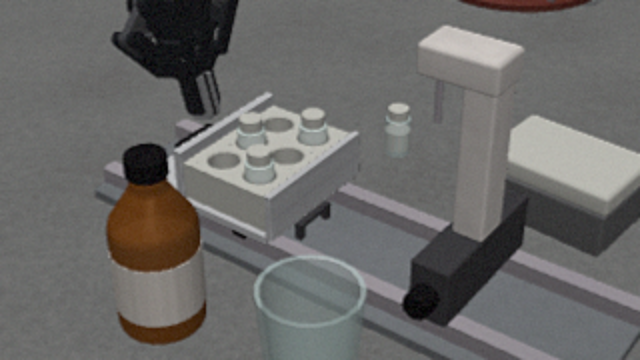

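View pics/w3.png

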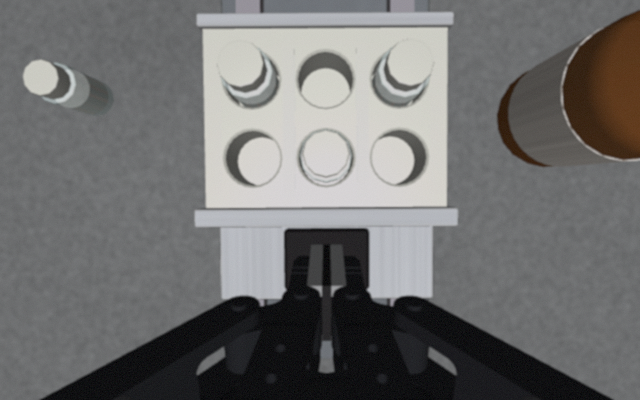

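The fingers are centred over the button, just behind the wall. Now I press gently and read the force.

```bash
python3 -m handwheel '[{"gripper":1,"offset":[-2,0,7.5],"rotation":[0,0,0]},{"gripper":1,"offset":[-4,0,15],"rotation":[0,0,0]},{"gripper":1,"offset":[-4.7,0,17.5],"rotation":[0,0,0]},{"gripper":1,"offset":[-5.4,0,20.3],"rotation":[0,0,0]},{"gripper":1,"offset":[-5.9,0,22.2],"rotation":[0,0,0]},{"gripper":1,"offset":[-5.9,0,22.2],"rotation":[0,0,0]},{"gripper":1,"offset":[-5.9,0,22.2],"rotation":[0,0,0]},{"gripper":1,"offset":[-5.9,0,22.2],"rotation":[0,0,0]}]'
for i in 1; do python3 -c "
from h import *
go([.5843,-.040,.060])"; done
```

```text
t: 4.3
tool_pos: [0.5846, -0.0416, 0.0535]
tool_rot: [-2.184, -1.988, -0.285]
contact_force: [-2.3, -0.1, 3.2]
opening: -0.0002
grip_force: 1.6
off mm [ 3.16952873 -0.45942973 -5.89713669] rot [ 0.00054853 -0.26004881 -0.00480101] F [-2.28006744 -0.12422739  3.18171339]
```

```bash
python3 -m handwheel '[{"gripper":1,"offset":[-0.4,0,1.6],"rotation":[0,0,0]},{"gripper":1,"offset":[-0.85,0,3.2],"rotation":[0,0,0]},{"gripper":1,"offset":[-0.85,0,3.2],"rotation":[0,0,0]},{"gripper":1,"offset":[0.1,0,3.5],"rotation":[0,0,0]},{"gripper":1,"offset":[2.05,0,4],"rotation":[0,0,0]},{"gripper":1,"offset":[3.5,0,4.35],"rotation":[0,0,0]},{"gripper":1,"offset":[4.95,0,4.75],"rotation":[0,0,0]},{"gripper":1,"offset":[4.95,0,4.75],"rotation":[0,0,0]}]'
python3 -c "
from h import *
go([.5843,-.040,.060])"
```

```text
t: 5.3
tool_pos: [0.5853, -0.0354, 0.0501]
tool_rot: [-2.184, -1.988, -0.286]
contact_force: [-2.6, -0.9, 5.0]
opening: -0.0001
grip_force: 2.3
off mm [ -1.91393399  -0.55579486 -10.78295665] rot [ 0.0008058  -0.26022654 -0.0048007 ] F [-2.63630518 -0.92246084  5.00540259]
```

```bash
python3 -m handwheel '[{"gripper":1,"offset":[1.9,0,0.5],"rotation":[0,0,0]},{"gripper":1,"offset":[5.8,0,1.55],"rotation":[0,0,0]},{"gripper":1,"offset":[11.6,0,3.1],"rotation":[0,0,0]},{"gripper":1,"offset":[19.3,0,5.1],"rotation":[0,0,0]},{"gripper":1,"offset":[27,0,7.2],"rotation":[0,0,0]},{"gripper":1,"offset":[33.8,0,9],"rotation":[0,0,0]},{"gripper":1,"offset":[38.7,0,10.3],"rotation":[0,0,0]},{"gripper":1,"offset":[40.6,0,10.8],"rotation":[0,0,0]}]'
python3 - <<'E'
from h import *
go([.5843,-.040,.060]); a=grab('top','t5.png')['image']; b=grab('wrist','w5.png')['image']
c=np.vstack([cv2.resize(a[140:260,165:425],(640,295)),cv2.resize(b,(480,300))[:,:].repeat(1,0) if 0 else cv2.resize(b[:,:],(640,300))]); cv2.imwrite('pics/c5.png',c[:,:,::-1])
E
```

```text
t: 6.3
tool_pos: [0.5891, 0.0067, 0.05]
tool_rot: [-2.183, -1.988, -0.285]
contact_force: [-2.6, -1.9, 4.7]
opening: -0.0001
grip_force: 2.3
off mm [-42.75617531  -0.42299076 -21.73768539] rot [ 0.00040731 -0.26010016 -0.00447902] F [-2.55632724 -1.90138406  4.68566228]
```

View pics/c5.png

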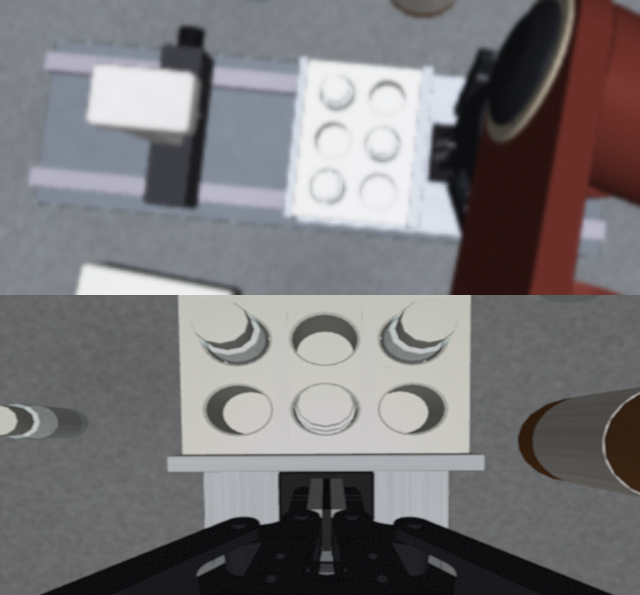

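The carriage is moving with the button held down and the vials upright (front at about x=300 in the upper half, stop face at about x=200). I continue.

```bash
python3 -m handwheel '[{"gripper":1,"offset":[1.9,0,0.5],"rotation":[0,0,0]},{"gripper":1,"offset":[7.7,0,2.1],"rotation":[0,0,0]},{"gripper":1,"offset":[15.5,0,4.1],"rotation":[0,0,0]},{"gripper":1,"offset":[25.1,0,6.7],"rotation":[0,0,0]},{"gripper":1,"offset":[34.8,0,9.25],"rotation":[0,0,0]},{"gripper":1,"offset":[43.5,0,11.6],"rotation":[0,0,0]},{"gripper":1,"offset":[51.2,0,13.6],"rotation":[0,0,0]},{"gripper":1,"offset":[55.1,0,14.6],"rotation":[0,0,0]}]'
python3 - <<'E'
from h import *
a=grab('top','t6.png')['image'];b=grab('scene','s6.png')['image']
c=np.vstack([cv2.resize(a[140:260,165:425],(640,295)),cv2.resize(b[110:260,200:520],(640,300))]); cv2.imwrite('pics/c6.png',c[:,:,::-1])
E
```

```text
t: 7.4
tool_pos: [0.5944, 0.0636, 0.05]
tool_rot: [-2.183, -1.988, -0.285]
contact_force: [-3.4, -2.4, 4.2]
opening: 0.0003
grip_force: 2.3
```

View pics/c6.png

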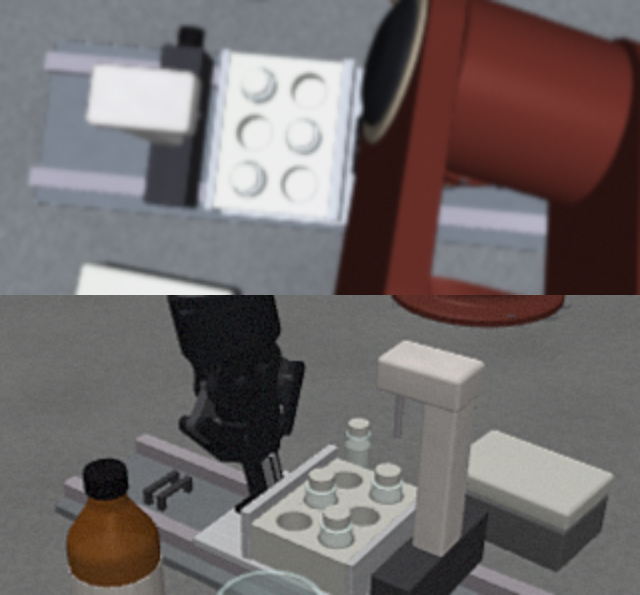

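Clear of the sampling head, and the gap to the stop is about 20 mm. I press slightly deeper and advance slowly.

```bash
python3 -m handwheel '[{"gripper":1,"offset":[-0.3,0,1.2],"rotation":[0,0,0]},{"gripper":1,"offset":[1.6,0,1.7],"rotation":[0,0,0]},{"gripper":1,"offset":[3.6,0,2.2],"rotation":[0,0,0]},{"gripper":1,"offset":[5.5,0,2.75],"rotation":[0,0,0]},{"gripper":1,"offset":[7.4,0,3.25],"rotation":[0,0,0]},{"gripper":1,"offset":[9.4,0,3.8],"rotation":[0,0,0]},{"gripper":1,"offset":[11.3,0,4.3],"rotation":[0,0,0]},{"gripper":1,"offset":[12.3,0,4.55],"rotation":[0,0,0]}]'
```

```text
t: 8.5
tool_pos: [0.5955, 0.0753, 0.0487]
tool_rot: [-2.185, -1.988, -0.284]
contact_force: [-3.8, -1.8, 5.2]
opening: -0.0001
grip_force: 2.5
```

```bash
python3 -m handwheel '[{"gripper":1,"offset":[1,0,0.25],"rotation":[0,0,0]},{"gripper":1,"offset":[2,0,0.5],"rotation":[0,0,0]},{"gripper":1,"offset":[3,0,0.8],"rotation":[0,0,0]},{"gripper":1,"offset":[4,0,1.05],"rotation":[0,0,0]},{"gripper":1,"offset":[5,0,1.3],"rotation":[0,0,0]},{"gripper":1,"offset":[6,0,1.6],"rotation":[0,0,0]},{"gripper":1,"offset":[7,0,1.85],"rotation":[0,0,0]},{"gripper":1,"offset":[8,0,2.1],"rotation":[0,0,0]}]'
```

```text
t: 9.5
tool_pos: [0.5971, 0.0839, 0.0492]
tool_rot: [-2.185, -1.989, -0.287]
contact_force: [-0.0, -5.5, 5.3]
opening: 0.0002
grip_force: 3.6
```

```bash
python3 -m handwheel '[{"gripper":1,"offset":[0.5,0,0.15],"rotation":[0,0,0]},{"gripper":1,"offset":[1,0,0.3],"rotation":[0,0,0]},{"gripper":1,"offset":[1.5,0,0.4],"rotation":[0,0,0]},{"gripper":1,"offset":[2,0,0.55],"rotation":[0,0,0]},{"gripper":1,"offset":[2,0,0.55],"rotation":[0,0,0]},{"gripper":1,"offset":[2,0,0.55],"rotation":[0,0,0]},{"gripper":1,"offset":[2,0,0.55],"rotation":[0,0,0]},{"gripper":1,"offset":[2,0,0.55],"rotation":[0,0,0]}]'
python3 - <<'E'
from h import *
a=grab('top','t8.png')['image'];b=grab('wrist','w8.png')['image']
c=np.vstack([cv2.resize(a[140:240,165:325],(480,300),interpolation=2),cv2.resize(b,(480,300))]); cv2.imwrite('pics/c8.png',c[:,:,::-1])
print(ctrl.get_obs()['contact_force'])
E
```

```text
t: 10.5
tool_pos: [0.5972, 0.0841, 0.0492]
tool_rot: [-2.187, -1.991, -0.283]
contact_force: [-1.6, -11.6, 6.6]
opening: 0.0004
grip_force: 6.3
[ -1.2417361  -11.83366807   7.20953514]
```

View pics/c8.png

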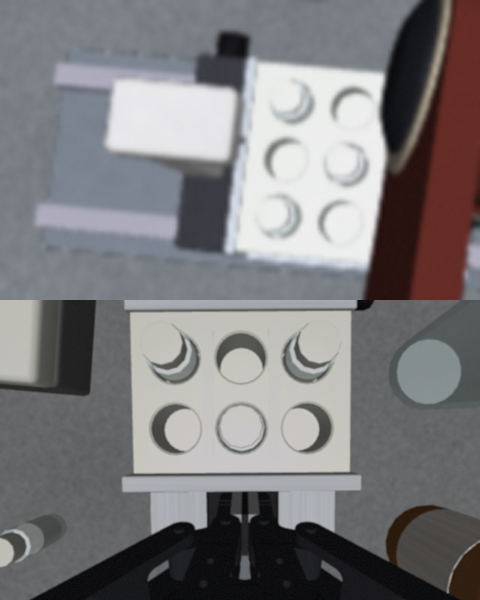

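The carriage is flush with the stop and pushing back with about 12 N. I ease off slightly, lift straight up off the button, then retreat.

```bash
python3 -m handwheel '[{"gripper":1,"offset":[-1.2,0,-0.3],"rotation":[0,0,0]},{"gripper":1,"offset":[-0.4,0,-3.2],"rotation":[0,0,0]},{"gripper":1,"offset":[0.6,0,-7],"rotation":[0,0,0]},{"gripper":1,"offset":[1.6,0,-12],"rotation":[0,0,0]},{"gripper":1,"offset":[1.5,0,-20],"rotation":[0,0,0]},{"gripper":1,"offset":[0.6,0,-41],"rotation":[0,0,0]},{"gripper":1,"offset":[3,0,-65],"rotation":[0,0,0]},{"gripper":1,"offset":[6,0,-81],"rotation":[0,0,0]}]'
python3 - <<'E'
from h import *
a=grab('scene','s9.png')['image'];b=grab('wrist','w9.png')['image']
c=np.vstack([cv2.resize(a[100:300,180:500],(480,300),interpolation=2),cv2.resize(b,(480,300))]); cv2.imwrite('pics/c9.png',c[:,:,::-1])
print(ctrl.get_obs()['contact_force'],ctrl.get_obs()['tool_pos'])
d=np.load('pics/w9.png.npy',allow_pickle=True).item(); print(d['xyz'],d['attitude'])
E
```

```text
t: 11.6
tool_pos: [0.5962, 0.0712, 0.1314]
tool_rot: [-2.185, -1.989, -0.289]
contact_force: [-0.4, 0.0, -0.4]
opening: -0.0003
grip_force: 0.0
[ 0.17828425 -0.41348616 -0.14851261] [0.59713339 0.07116464 0.13222092]
[0.59963176 0.10603384 0.2905783 ] [-0.03382424 -0.00475682 -0.09415021]
```

View pics/c9.png

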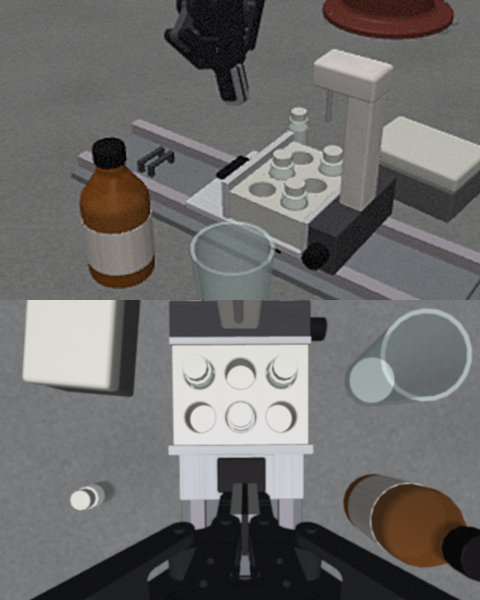

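The carriage front is flush with the stop, the button is raised, the vials are upright, the bystanders haven't moved, and the arm is clear.

```bash
python3 -c "
from station import ctrl
print(ctrl.finish_job())"
```

```text
the job is handed in; nothing more can be done
None
```

The carriage looks fully docked against the end stop with the button sprung back up; vials and bystanders look undisturbed, and I handed the job in at about 12 s without seeing the verdict.

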